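Slide the top stone blank onto the carving beam

ROBOT

A 6-joint arm with a two-finger parallel gripper is mounted at the origin on the work surface. World frame = base frame: x ahead of the robot, y to its left, z up, the work surface at z = 0. Lengths are in mm, angles in rad, forces in N, time in s.
With the tool pointing down it reaches from about 275 to 1000 mm from the base axis. Payload 8.4 kg.
Tool frame: the origin (TCP) lies between the finger pads; the fingertips stand 22 mm ahead of it and the grasp point (between the pads) lies 3 mm ahead of it; z points along the fingers, y is the line along which they close (so a half turn about z gives the same grasp; the last joint's range is limited). The gripper opens to 85 mm and grips with 20 to 120 N. Pads are 22 mm wide; open, the fingers measure 114 mm over their backs; the gripper's body (76 mm by 85 mm) begins 54 mm behind the grasp point. The pads swing forward as they close: fully open they stand 13 mm farther back than shut.
Start: joints at [1.18, 0.353, 1.633, -0, 1.155, -0.002], TCP at [236.923, 578.356, 253.281] pointing down, gripper open.
Joint ranges: [-2.63, 2.63], [-0.92, 2.1], [0.06, 2.66], [-1.3, 4.44], [0, 2.69], [-3.02, 3.02]. Speed limits (rad/s): [2.22, 2.22, 2.79, 3.14, 3.14, 3.14].

INTERFACE

Orientations are given as [roll, pitch, yaw] about the fixed x, y, z axes, in that order (R = Rz(yaw) Ry(pitch) Rx(roll)).
In Python, from rig import r, grab_frame gives the robot as it stands.
- The arm moves only by the shell command python3 -m inch 'ROWS' [FORCE]. ROWS is JSON, a list of rows, each a list of 7 numbers: the turn, a rotation vector about the tool's x, y, z as a fraction of full scale, then the shift along the tool's x, y, z as a fraction of full scale, then the closure, from 0 (fully open) to 1 (shut). In form: [[rx, ry, rz, dx, dy, dz, fingers], ...]. A call has 1 to 8 rows; each row shifts and turns the commanded pose from where the row before left it, along the tool's axes as they then stand; what a row does not reach is not made up. Full scale, the value 1, is 2.5 cm for a shift and pi rad for a turn. A row lasts 1/12 s, in which the tool goes at most 41.7 mm and 7.16 degrees, less where a joint would pass 70% of its speed; a pose out of reach is approached as far as the arm can. A call with a number of a shift or a turn outside -1 to 1 is refused whole. A call with a gripper value outside its range is refused whole. The fingers move at their own pace and stop on an object; FORCE is the grip in N (left out, the last holds). Time passes only in rows, so rows that do not move let the fingers close. It gives the time, the measured TCP pose, the force, the opening and the grip force at its end, in the units of the state.
- r.sense(): the state, without advancing time (a new reading comes with each control period).
- grab_frame(name): name is "side" or "top" or "wrist"; returns a dict with "pixels" (400x640x3 uint8, red, green, blue), "z_map" (400x640 float32, mm along the optical axis (not along the pixel's ray), 0 where there is no reading), "vertical_fov" (degrees; the focal length in pixels is half the picture's height over the tangent of half this angle, whatever the lens; pixels are square), "cx", "cy" (the principal point, pixels), "cam_to_world" (4x4, takes a point from camera to world coordinates). Camera axes: x right, y down, z forward; pixel columns grow to the right and rows downward; lengths in mm; the calibration is good to about 2 mm. The wrist camera is an equidistant fisheye: a pixel r from the principal point sees the ray r / f radians off the axis. A picture is of the moment at which its call begins.
- r.sign_off(): hands the job in; it is judged then, once.
The state is a dict: "clock": time; "qpos": joint angles; "qvel": joint speeds; "joint_efforts": joint torques, N m; "eef_pos": TCP position; "tcp_rot": TCP orientation; "contact_force": force on the tool from outside, world axes, zero at the start; "wrist_torque": the same for the moment, N m; "opening": opening from 0.0 (shut) to 1.0 (fully open); "grasp_force": force on a finger pad.
Only numpy, scipy, OpenCV 4.12 (cv2) and the standard library are available. Lean on these libraries where they do the work, as an engineer would, in place of code of your own. Each camera call takes 0.05 s, during which the arm holds its last target. There are 200 camera calls.

TASK

Slide the top stone blank sideways off its stack onto the carving beam next to it, without lifting it and without disturbing the two blanks below or anything else on the bench. Push it square up to the rubber-faced stop, lean on it with about 10 N so that the rubber gives (never 20 N), then back away and leave it lying flat against the rubber.

Things in the scene. Friction and masses are not known exactly. Their poses are not given: they have to be found in the camera images.
- top_c (a point): centre (half-way up) of the top stone blank: a pale marble slab 110 x 110 x 16 mm lying flat, 0.4 to 0.65 kg, sides along its x and y axes, z up. Highest of three equal blanks; at the start its underside is 62 mm and its top 78 mm above the bench. It is offset from the blank below by at most 10 mm. Sliding it takes about 1.5 to 4 N
- mid_c (a point): centre of the second blank, same size, directly under the top one; loose, must stay
- low_c (a point): centre of the lowest blank, same size, on a fixed dark wooden plinth 130 x 130 x 30 mm; loose, must stay
- landing (a point): middle of the top edge of the carving beam's end that faces the stack, 60 mm above the bench: 2 mm below the underside of the top blank. Its y axis runs level along the beam away from the stack towards the stop, x across, z up. The stack stands on the -y side, centred on the beam to about 15 mm and turned by at most 0.06 rad to it, across an open gap of 10 to 20 mm from plinth to beam
- beam: the carving beam: a fixed timber block 190 mm wide (x), 300 mm long (y), 60 mm high; origin under its centre, axes as landing, which is its -y end. A hooked steel holdfast (top about 120 mm above the bench) grips its far (+y) end, beyond the stop
- rail: two steel tracks on the beam (6 mm high, 12 mm wide, 85 mm either side of the midline), origin on the beam's top at its centre, axes as the beam. They carry the stop: a steel crossbar with a rubber pad (100 mm wide, from 1 to 24 mm above the beam) facing the stack, square to y. Where the stop is set is not measured, see stop_near; force on rail includes force on stop and pad
- stop_near (a point): fixed mark: the nearest place the stop can be set, 117 mm along y from landing, on the beam's midline and top. The pad's face truly stands 0 to 50 mm beyond this mark along +y, different each time: it must be seen or felt. The rubber gives about 1 mm per 4 N, 8 mm at most, and still bears lightly on the blank once the push is taken away
- mallet_c (a point): bystander: wooden carver's mallet standing on its head, 84 mm across, 210 mm tall; half-way up
- rasp_c (a point): bystander: steel stone rasp with wooden handle lying on the bench, 270 mm long
- jar_c (a point): bystander: glass jar, 60 mm across, 80 mm tall; half-way up
Not all that is in view belongs to the job. Leave any red look-alike of the part that bears top_c alone.

How it is judged (in metres and radians):
On the way, in this order (a step that is already met when the one before it is completed fails the run):
1. the top blank is wholly off the stack and lies on the beam (y of top_c in the frame of landing between 0.05 and 0.13 m and height (world z) of top_c between 0.064 and 0.0705 m and angle between top_c's own z axis and vertical below 0.04 rad), for 0.1 s.
2. the blank is pressed against the rubber-faced stop with at least 5 N for 0.2 s (contact force between top and rail above 5 N), for 0.2 s.
At the end, for the whole second after the job is handed in: The blank lies flat on the beam (tilt under 0.04 rad) and at rest, wholly off the stack, bearing on the rubber pad of the stop (over 0.2 N), square to the beam within 0.06 rad and within 25 mm of its midline; the two lower blanks are within 8 mm of where they began (contact force between top and rail above 0.2 N and angle between the y axis of top_c and the y axis of landing, either way round below 0.06 rad and height (world z) of top_c between 0.064 and 0.0705 m and angle between top_c's own z axis and vertical below 0.04 rad and y of top_c in the frame of landing above 0.05 m and x of top_c in the frame of landing between -0.025 and 0.025 m and linear speed of top below 0.01 m/s and distance of each of mid_c, low_c from where it was at the start of the episode below 0.008 m); the robot touches nothing.
It fails at once if the stop or its tracks are pushed with more than 20 N, by the blank or by the robot (contact force between any of top, the arm, the fingers and rail above 20 N).
It fails at once if the top blank is lifted more than 12 mm (height (world z) of top_c above 0.082 m).
It fails at once if a lower blank is disturbed by more than 8 mm (distance of any of mid_c, low_c from where it was at the start of the episode above 0.008 m).
It fails at once if a bystander is disturbed by more than 15 mm (distance of any of mallet_c, rasp_c, jar_c from where it was at the start of the episode above 0.015 m).
It also fails if it takes over 69 s, if anything falls off the work surface, if the arm or the gripper's body presses on something with over 40 N, if the wrist force passes 120 N, or if a joint passes its speed limit or range.

## Working session

There is one attempt and no reset: what is moved stays moved. The work goes in short steps, Python scripts to look and compute and a shell command to move; the robot and the scene stay as the last step left them, time stands still between calls to the robot, and variables do not carry over. Pictures are saved under pics/ and viewed, at most 10 in all, crops included, and the job is handed in when it is done.

```bash
mkdir -p pics; cat > h.py <<'E'
import numpy as np, cv2
from rig import r, grab_frame
def cloud(f):
    z=f["z_map"].astype(float); H,W=z.shape
    F=H/2/np.tan(np.radians(f["vertical_fov"]/2))
    u,v=np.meshgrid(np.arange(W),np.arange(H))
    P=np.stack([(u-f["cx"])/F*z,(v-f["cy"])/F*z,z],-1)
    T=np.array(f["cam_to_world"]); return P@T[:3,:3].T+T[:3,3]
def save(f,n): cv2.imwrite("pics/"+n+".png",cv2.cvtColor(f["pixels"],cv2.COLOR_RGB2BGR))
E
python3 - <<'E'
from h import *
for n in("top","side"):
    f=grab_frame(n); save(f,n+"0"); print(n,f["vertical_fov"],f["cx"],f["cy"],np.round(f["cam_to_world"],3).tolist())
    np.save(n+"0.npy",cloud(f))
print(r.sense())
E
```

```text
top 50.961228813836016 314.9347593437476 198.0882125170078 [[-0.029, -0.999, 0.029, 467.328], [-0.999, 0.028, -0.025, -140.471], [0.024, -0.03, -0.999, 1044.35], [0.0, 0.0, 0.0, 1.0]]
side 51.87905721821633 326.5727700829876 200.3772918280131 [[1.0, 0.009, 0.02, 502.978], [-0.007, -0.737, 0.676, -770.219], [0.02, -0.675, -0.737, 736.15], [0.0, 0.0, 0.0, 1.0]]
{'clock': 0.1, 'qpos': array([ 1.17962068e+00,  3.53640820e-01,  1.63404870e+00, -2.34075962e-05,
        1.15517218e+00, -2.42336144e-03]), 'qvel': array([-0.00049828, -0.00296659, -0.00203677,  0.00019306,  0.00070576,
       -0.00020011]), 'joint_efforts': array([ 1.07047916e-03, -6.06354976e+01, -3.42817104e+01,  2.29544585e-04,
        3.84654137e-03,  3.44567707e-05]), 'eef_pos': array([236.76849347, 577.99797454, 252.60277893]), 'tcp_rot': array([-3.14032356e+00,  1.83273500e-05,  2.75284984e+00]), 'contact_force': array([-0.27327775,  0.09146936,  0.92244884]), 'wrist_torque': array([-0.0135587 , -0.0230222 , -0.00183034]), 'grasp_force': 0.0, 'opening': 1.0018948801829242}
```

View pics/top0.png

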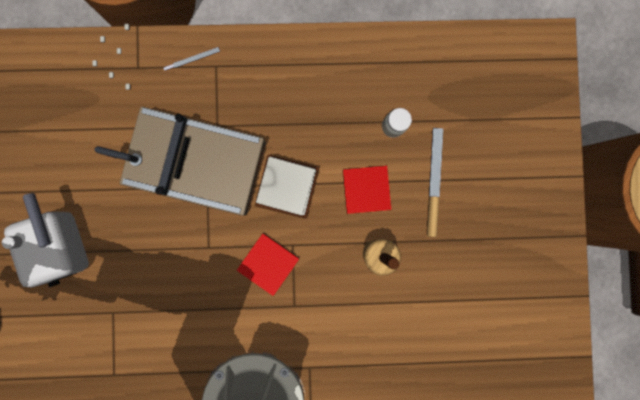

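View pics/side0.png

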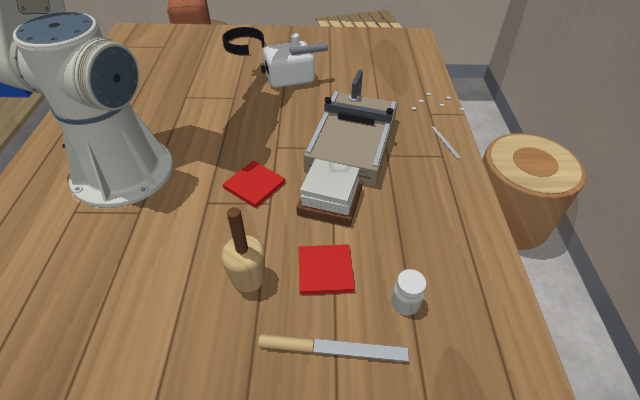

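The top view shows the pale marble stack at (287,186). The beam runs to its left with its end edge from (263,137) to (245,213), the black stop bar is at (172,155) and the pad at (181,157). The two red squares at (367,190) and (268,264) are look-alikes lying on the bench. The pale slab on the dark plinth next to the beam fits top_c. The side view shows the pale stack at (330,185), the mallet at (243,260), the jar at (409,292) and the rasp at (335,348).

```bash
python3 - <<'E'
from h import *
P=np.load("top0.npy"); im=cv2.imread("pics/top0.png"); hsv=cv2.cvtColor(im,cv2.COLOR_BGR2HSV)
def box(m,n):
    m=m.astype(np.uint8); m[:90]=0;m[230:]=0;m[:,:100]=0;m[:,325:]=0
    k,l,s,c=cv2.connectedComponentsWithStats(m); i=1+np.argmax(s[1:,4]); q=P[l==i]
    rc=cv2.minAreaRect(q[:,:2].astype(np.float32)); print(n,s[i],"z",np.median(q[:,2]).round(1),"ctr",np.round(rc[0],1),np.round(rc[1],1),rc[2]); print(np.round(cv2.boxPoints(rc),1).tolist())
    return q
Z=P[...,2]
box((Z>70)&(Z<84)&(hsv[...,1]<60)&(hsv[...,2]>120),"slab")
box((Z>54)&(Z<66.5),"beam")
dark=(hsv[...,2]<50)&(Z>63)
box(dark,"dark")
for u in range(140,275,3):
    v=int(round(155+(u-172)*0.26)); print(u,v,np.round(P[v,u],1),im[v,u])
big=cv2.resize(im[90:230,110:340],None,fx=3.4,fy=3.4,interpolation=cv2.INTER_CUBIC); cv2.imwrite("pics/crop.png",big)
E
```

```text
slab [ 256  157   58   58 2250] z 76.7 ctr [526.1 -95.9] [109.9 109.8] 72.76359558105469
[[457.3999938964844, -132.10000610351562], [562.2999877929688, -164.6999969482422], [594.9000244140625, -59.70000076293945], [490.0, -27.100000381469727]]
beam [ 165  119   99   97 6020] z 59.0 ctr [576.  68.] [187.6 190. ] 73.75206756591797
[[458.6000061035156, 4.599999904632568], [641.0, -48.599998474121094], [693.5, 131.5], [511.1000061035156, 184.6999969482422]]
dark [156 114  31  81 372] z 84.5 ctr [581.5  11.8] [334.7 181.3] 81.57270812988281
[[467.29998779296875, -140.5], [646.7000122070312, -167.0], [695.7999877929688, 164.0], [516.4000244140625, 190.60000610351562]]
140 147 [626.6 238.6  61.4] [108 128 144]
143 147 [626.9 232.6  58.8] [103 126 141]
146 148 [625.  227.2  54.9] [102 123 139]
149 149 [621.7 218.6  59.6] [107 126 142]
152 150 [619.7 212.8  56.5] [103 125 140]
155 151 [616.7 204.8  59.6] [106 129 145]
158 151 [617.1 199.2  55.7] [104 127 143]
161 152 [614.4 191.9  56.6] [106 127 145]
164 153 [611.1 183.2  62.2] [106 127 143]
167 154 [604.5 167.1  90.7] [74 73 74]
170 154 [604
[... 733 characters left out ...]
 [570.3  45.4  59.9] [113 135 151]
227 169 [570.4  39.   56.9] [114 137 153]
230 170 [567.4  31.2  61.7] [116 136 153]
233 171 [565.1  24.7  59.1] [116 137 154]
236 172 [562.8  18.1  57.1] [113 138 154]
239 172 [562.6  11.   57.6] [116 138 154]
242 173 [560.    4.1  57.6] [118 139 157]
245 174 [557.3  -3.2  59.6] [119 140 155]
248 175 [555.2  -9.5  55.1] [118 140 157]
251 176 [552.4 -16.8  57.5] [116 135 153]
254 176 [553.  -22.7  48.1] [47 58 68]
257 177 [554.8 -24.   -4. ] [32 53 76]
260 178 [552.  -31.5  -2.3] [ 60 100 142]
263 179 [543.1 -46.5  76.2] [168 178 183]
266 179 [543.  -53.4  75.7] [186 196 197]
269 180 [540.5 -60.1  74.8] [181 191 193]
272 181 [537.8 -67.3  78.4] [166 174 178]
```

View pics/crop.png

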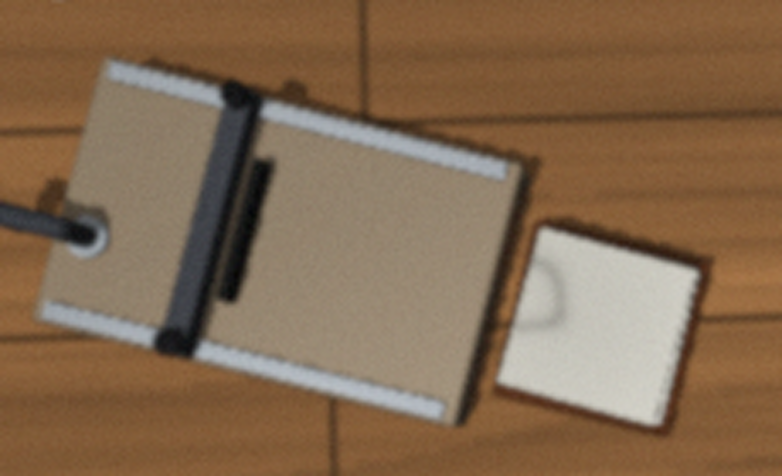

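The enlarged crop confirms the choice: the pale slab at crop (605,325) lies on the plinth, facing the beam's end edge. The black pad face is at about (265,230). In the beam frame the slab centre is about (x −2, y −78), the pad face is at y ≈ 160–167, and the slab is turned about −0.017 rad to the beam.

Plan: open the fingers partway to get two contact points, with tool x along the beam. First, turn in place and rise.

```bash
python3 -m inch '[[0,0,0.0389,0,0,-0.5,0.3],[0,0,0.0389,0,0,-0.5,0.3],[0,0,0.0389,0,0,-0.5,0.3],[0,0,0.0389,0,0,-0.5,0.3],[0,0,0.0389,0,0,0,0.3],[0,0,0.0389,0,0,0,0.3],[0,0,0.0389,0,0,0,0.3],[0,0,0.0389,0,0,0,0.3]]' 40
python3 -m inch '[[0,0,0.0389,0,0,0,0.3],[0,0,0.0389,0,0,0,0.3],[0,0,0.0389,0,0,0,0.3],[0,0,0.0389,0,0,0,0.3],[0,0,0,0,0,0,0.3]]'
python3 - <<'E'
from h import *
P=np.load("top0.npy"); 
for n,s in dict(vise=np.s_[190:295,0:95],hold=np.s_[140:170,90:145],mallet=np.s_[235:280,360:405]).items():
    q=P[s].reshape(-1,3); print(n,q[np.argmax(q[:,2])].round(0), np.percentile(q[:,2],99))
E
```

```text
clock: 0.77
eef_pos: [236.8, 578.1, 303.0]
tcp_rot: [-3.141, 0.001, 1.769]
contact_force: [0.2, 0.5, -1.0]
opening: 0.701
grasp_force: 0.0
clock: 1.18
eef_pos: [236.8, 578.1, 302.9]
tcp_rot: [-3.142, 0.001, 1.281]
contact_force: [-0.6, 0.1, 0.0]
opening: 0.7
grasp_force: 0.0
vise [ 467. -140. 1044.] 128.42775088051175
hold [ 467. -140. 1044.] 118.62269291695384
mallet [ 467. -140. 1044.] 209.66792794180128
```

```bash
for i in 1; do :; done
python3 -m inch '[[0,0,-0.002,-1,0.709,0,0.3],[0,0,0,-1,0.709,0,0.3],[0,0,0,-1,0.709,0,0.3],[0,0,0,-1,0.709,0,0.3],[0,0,0,-1,0.709,0,0.3],[0,0,0,-1,0.709,0,0.3],[0,0,0,-1,0.709,0,0.3],[0,0,0,-1,0.709,0,0.3]]'
python3 -m inch '[[0,0,0,-1,0.709,0,0.3],[0,0,0,-1,0.709,0,0.3],[0,0,0,-1,0.709,0,0.3],[0,0,0,-1,0.709,0,0.3],[0,0,0,-1,0.709,0,0.3],[0,0,0,-1,0.709,0,0.3],[0,0,0,-1,0.709,0,0.3],[0,0,0,-1,0.709,0,0.3]]'
python3 -m inch '[[0,0,0,-1,0.709,0,0.3],[0,0,0,-1,0.709,0,0.3],[0,0,0,-1,0.709,0,0.3],[0,0,0,-1,0.709,0,0.3],[0,0,0,-1,0.709,0,0.3],[0,0,0,-1,0.709,0,0.3],[0,0,0,-1,0.709,0,0.3],[0,0,0,-1,0.709,0,0.3]]'
python3 -m inch '[[0,0,0,-1,0.709,0,0.3],[0,0,0,-1,0.709,0,0.3],[0,0,0,0,0,0,0.3],[0,0,0,0,0,0,0.3]]'
```

```text
clock: 1.85
eef_pos: [318.2, 345.5, 303.2]
tcp_rot: [-3.142, 0.0, 1.298]
contact_force: [0.1, 0.0, 0.1]
opening: 0.701
grasp_force: 0.0
clock: 2.52
eef_pos: [399.7, 114.3, 303.3]
tcp_rot: [3.141, -0.0, 1.297]
contact_force: [1.2, 0.8, 0.1]
opening: 0.697
grasp_force: 0.0
clock: 3.18
eef_pos: [481.1, -117.1, 303.2]
tcp_rot: [-3.141, -0.0, 1.297]
contact_force: [0.2, 0.5, -0.4]
opening: 0.703
grasp_force: 0.0
clock: 3.52
eef_pos: [501.3, -174.4, 302.8]
tcp_rot: [-3.141, -0.0, 1.294]
contact_force: [-0.3, 0.6, 0.1]
opening: 0.7
grasp_force: 0.0
```

```bash
python3 -m inch '[[0,0,0.002,-0.4,0.07,1,0.3],[0,0,0,0,0,1,0.3],[0,0,0,0,0,1,0.3],[0,0,0,0,0,1,0.3],[0,0,0,0,0,1,0.3],[0,0,0,0,0,1,0.3],[0,0,0,0,0,0.9,0.3],[0,0,0,0,0,0.8,0.3]]'
python3 -m inch '[[0,0,0,0,0,0,0.3],[0,0,0,0,0,0,0.3]]'
python3 - <<'E'
from h import *
f=grab_frame("side"); P=cloud(f); np.save("side1.npy",P); save(f,"side1")
s=f["pixels"][90:260,240:420]; cv2.imwrite("pics/side1c.png",cv2.cvtColor(cv2.resize(s,None,fx=3.4,fy=3.4,interpolation=cv2.INTER_CUBIC),cv2.COLOR_RGB2BGR))
L=np.array([549.8,-22]);xh=np.array([.960,-.280]);yh=np.array([.280,.960])
d=P[...,:2]-L; X=d@xh;Y=d@yh;Z=P[...,2]
m=(Y<-140)&(Y>-190)&(Z>60)&(Z<150)&(abs(X)<90); print(m.sum(), Z[m].min() if m.any() else 0)
for a in range(-75,75,6):
    q=m&(X>a)&(X<=a+6); 
    if q.any(): print(a,q.sum(),np.percentile(Z[q],[0,5,50]).round(1),Y[q].min().round(1),Y[q].max().round(1))
E
```

```text
clock: 4.18
eef_pos: [499.4, -181.9, 109.5]
tcp_rot: [-3.14, -0.0, 1.29]
contact_force: [0.2, 0.7, 0.1]
opening: 0.698
grasp_force: 0.0
clock: 4.35
eef_pos: [499.4, -182.2, 110.4]
tcp_rot: [-3.139, -0.0, 1.289]
contact_force: [0.2, -0.4, 0.0]
opening: 0.697
grasp_force: 0.0
437 94.21750555409017
-69 3 [142.6 142.9 145. ] -179.5 -178.9
-63 13 [138.3 138.9 147.6] -182.5 -163.3
-57 31 [133.8 138.3 147.2] -181.0 -155.4
-51 29 [105.1 121.9 145.5] -176.0 -161.9
-45 46 [ 99.8 102.3 132.3] -181.8 -159.1
-39 51 [ 96.2  99.7 129.1] -180.7 -157.5
-33 54 [ 94.2  97.  115.3] -181.0 -156.7
21 2 [147.  147.  147.7] -180.3 -178.9
27 58 [ 95.2  98.8 125.1] -181.0 -159.6
33 69 [ 98.9 101.9 137.3] -182.5 -156.5
39 50 [103.7 105.8 137.7] -180.7 -161.1
45 14 [136.6 138.5 145. ] -181.1 -161.6
51 12 [137.1 138.9 145.5] -181.8 -178.6
57 5 [142.9 143.3 145.4] -180.5 -159.6
```

View pics/side1c.png

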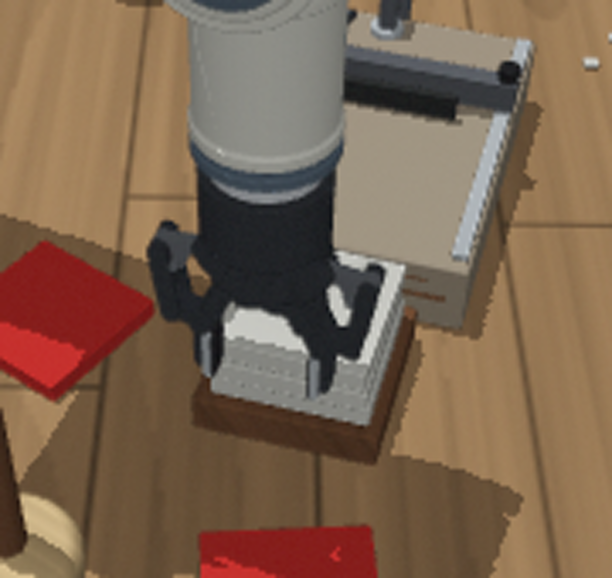

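The crop shows the two finger tips at (207,365) and (315,385), just behind the stack's near face and straddling its middle. The tips hang about 15.5 mm below the TCP, so I'll go down to TCP z 84, which puts the tips at about 68, and then advance.

```bash
python3 -m inch '[[0,0,0,0,0,0.5,0.3],[0,0,0,0,0,0.55,0.3],[0,0,0,0.2,0,0,0.3],[0,0,0,0.2,0,0,0.3],[0,0,0,0.2,0,0,0.3],[0,0,0,0,0,0,0.3]]'
python3 -m inch '[[0,0,0,0.1,0,0,0.3],[0,0,0,0.1,0,0,0.3],[0,0,0,0.1,0,0,0.3],[0,0,0,0.1,0,0,0.3],[0,0,0,0,0,0,0.3]]'
python3 -m inch '[[0,0,0,0.1,0,0,0.3],[0,0,0,0.1,0,0,0.3],[0,0,0,0.1,0,0,0.3],[0,0,0,0.1,0,0,0.3]]'
python3 - <<'E'
from h import *
f=grab_frame("top"); save(f,"top1"); P=cloud(f); Z=P[...,2]; im=f["pixels"]; hsv=cv2.cvtColor(im,cv2.COLOR_RGB2HSV)
L=np.array([549.8,-22]);xh=np.array([.960,-.280]);yh=np.array([.280,.960])
d=P[...,:2]-L; X=d@xh;Y=d@yh
m=(Z>68)&(Z<86)&(hsv[...,1]<60)&(hsv[...,2]>120)&(abs(X)<80)&(Y<60)&(Y>-150)
print("slab front y",np.percentile(Y[m],[99,99.9]),"x",np.percentile(X[m],[.5,99.5]))
print(r.sense()["eef_pos"],r.sense()["contact_force"])
E
```

```text
clock: 4.9
eef_pos: [505.5, -168.2, 85.8]
tcp_rot: [3.14, -0.0, 1.287]
contact_force: [0.4, -0.7, -0.7]
opening: 0.695
grasp_force: 0.0
clock: 5.32
eef_pos: [507.5, -159.1, 84.6]
tcp_rot: [3.141, 0.0, 1.287]
contact_force: [-0.1, -0.4, 0.1]
opening: 0.697
grasp_force: 0.0
clock: 5.65
eef_pos: [510.2, -149.8, 84.6]
tcp_rot: [3.142, 0.0, 1.286]
contact_force: [-0.8, -2.8, 2.4]
opening: 0.698
grasp_force: 1.9
slab front y [-13.07702966 -12.69385193] x [-32.5844527   51.46832472]
[ 510.24521749 -149.42844476   84.56953609] [-0.08992388 -3.10553508  1.30670583]
```

```bash
python3 -m inch '[[0,0,0,0.15,0,0,0.3],[0,0,0,0.15,0,0,0.3],[0,0,0,0.15,0,0,0.3],[0,0,0,0.15,0,0,0.3],[0,0,0,0.15,0,0,0.3],[0,0,0,0.15,0,0,0.3],[0,0,0,0.15,0,0,0.3],[0,0,0,0.15,0,0,0.3]]'
python3 -m inch '[[0,0,0,0.15,0,0,0.3],[0,0,0,0.15,0,0,0.3],[0,0,0,0.15,0,0,0.3],[0,0,0,0.15,0,0,0.3],[0,0,0,0.15,0,0,0.3],[0,0,0,0.15,0,0,0.3],[0,0,0,0.15,0,0,0.3],[0,0,0,0.15,0,0,0.3]]'
python3 - <<'E'
from h import *
f=grab_frame("side"); save(f,"side2")
s=f["pixels"][70:240,240:420]; cv2.imwrite("pics/side2c.png",cv2.cvtColor(cv2.resize(s,None,fx=3.4,fy=3.4,interpolation=cv2.INTER_CUBIC),cv2.COLOR_RGB2BGR))
E
```

```text
clock: 6.37
eef_pos: [518.7, -120.6, 84.6]
tcp_rot: [3.142, 0.0, 1.286]
contact_force: [-1.0, -4.3, 2.4]
opening: 0.701
grasp_force: 2.2
clock: 7.03
eef_pos: [527.1, -91.8, 84.5]
tcp_rot: [3.142, -0.0, 1.286]
contact_force: [0.0, -3.3, 0.5]
opening: 0.698
grasp_force: 1.6
```

View pics/side2c.png

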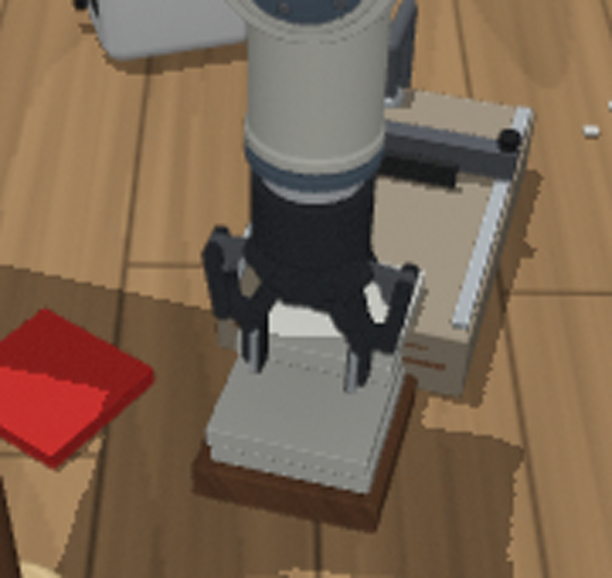

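The crop shows the top slab sliding straight onto the beam, with the fingers at (255,350) and (357,370). The two lower blanks are undisturbed on the plinth. I'll keep pushing.

```bash
python3 -m inch '[[0,0,0,0.15,0,0,0.3],[0,0,0,0.15,0,0,0.3],[0,0,0,0.15,0,0,0.3],[0,0,0,0.15,0,0,0.3],[0,0,0,0.15,0,0,0.3],[0,0,0,0.15,0,0,0.3],[0,0,0,0.15,0,0,0.3],[0,0,0,0.15,0,0,0.3]]'
python3 -m inch '[[0,0,0,0.15,0,0,0.3],[0,0,0,0.15,0,0,0.3],[0,0,0,0.15,0,0,0.3],[0,0,0,0.15,0,0,0.3],[0,0,0,0.15,0,0,0.3],[0,0,0,0.15,0,0,0.3],[0,0,0,0.15,0,0,0.3],[0,0,0,0.15,0,0,0.3]]'
python3 -m inch '[[0,0,0,0.15,0,0,0.3],[0,0,0,0.15,0,0,0.3],[0,0,0,0.15,0,0,0.3],[0,0,0,0.15,0,0,0.3],[0,0,0,0.15,0,0,0.3],[0,0,0,0,0,0,0.3],[0,0,0,0,0,0,0.3]]'
python3 - <<'E'
from h import *
f=grab_frame("side"); save(f,"side3")
s=f["pixels"][60:230,250:430]; cv2.imwrite("pics/side3c.png",cv2.cvtColor(cv2.resize(s,None,fx=3.4,fy=3.4,interpolation=cv2.INTER_CUBIC),cv2.COLOR_RGB2BGR))
f=grab_frame("top"); save(f,"top3"); P=cloud(f); Z=P[...,2]; im=f["pixels"]; hsv=cv2.cvtColor(im,cv2.COLOR_RGB2HSV)
L=np.array([549.8,-22]);xh=np.array([.960,-.280]);yh=np.array([.280,.960])
d=P[...,:2]-L; X=d@xh;Y=d@yh
m=(Z>68)&(Z<84)&(hsv[...,1]<45)&(hsv[...,2]>130)&(abs(X)<65)&(Y<170)&(Y>-10)
print(m.sum(),"slab front",np.percentile(Y[m],[99,99.9]),"x",np.percentile(X[m],[.5,99.5]), "z",np.median(Z[m]))
k=(hsv[...,2]<50)&(abs(X)<45)&(Y>120)&(Y<185)&(Z>55)&(Z<90); print("pad",k.sum(),np.percentile(Y[k],[1,5,20,50]),np.median(Z[k]))
cv2.imwrite("pics/top3c.png",cv2.cvtColor(cv2.resize(im[90:230,110:340],None,fx=3.4,fy=3.4,interpolation=cv2.INTER_CUBIC),cv2.COLOR_RGB2BGR))
E
```

```text
clock: 7.75
eef_pos: [535.4, -63.0, 84.5]
tcp_rot: [-3.141, -0.0, 1.286]
contact_force: [-0.3, -1.3, -1.2]
opening: 0.703
grasp_force: 1.0
clock: 8.42
eef_pos: [543.9, -34.3, 84.6]
tcp_rot: [3.141, 0.0, 1.286]
contact_force: [-0.7, -3.4, -0.1]
opening: 0.695
grasp_force: 1.6
clock: 9.0
eef_pos: [549.3, -16.1, 84.5]
tcp_rot: [3.141, -0.001, 1.286]
contact_force: [0.2, 0.3, -0.8]
opening: 0.697
grasp_force: 0.0
135 slab front [101.08416191 104.54153702] x [-58.02124906 -44.72166314] z 74.82731855147165Traceback (most recent call last):
  File "<stdin>", line 9, in <module>
    return _quantile_unchecked(
        a, q, axis, out, overwrite_input, method, keepdims, weights)
    return _ureduce(a,
                    func=_quantile_ureduce_func,
    ...<5 lines>...
                    overwrite_input=overwrite_input,
                    method=method)
    r = func(a, **kwargs)
    result = _quantile(arr,
                       quantiles=q,
    ...<2 lines>...
                       out=out,
                       weights=wgt)
    slices_having_nans = np.isnan(arr[-1, ...])
                                  ~~~^^^^^^^^^
IndexError: index -1 is out of bounds for axis 0 with size 0
```

View pics/side3c.png

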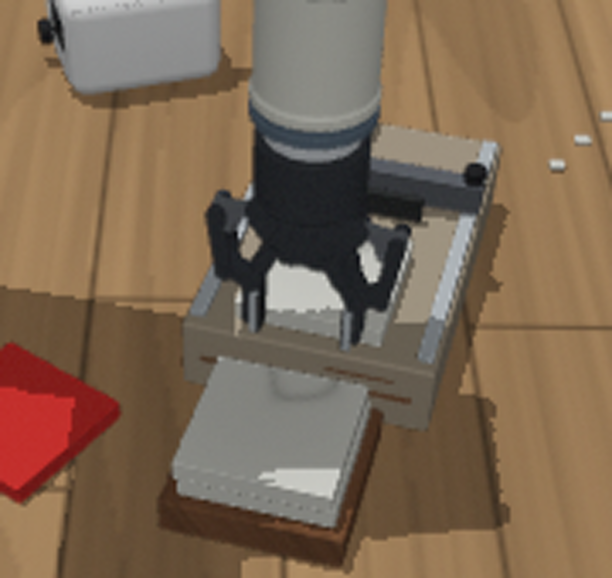

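```bash
python3 -m inch '[[0,0,0,0.12,0,0,0.3],[0,0,0,0.12,0,0,0.3],[0,0,0,0.12,0,0,0.3],[0,0,0,0.12,0,0,0.3],[0,0,0,0.12,0,0,0.3],[0,0,0,0.12,0,0,0.3],[0,0,0,0,0,0,0.3]]'
python3 - <<'E'
from rig import r
print(r.sense()["contact_force"])
E
```

```text
clock: 9.68
eef_pos: [554.3, 1.3, 84.5]
tcp_rot: [3.142, -0.0, 1.287]
contact_force: [-0.5, -0.5, -0.3]
opening: 0.702
grasp_force: 0.0
[-0.53558037 -0.46569478 -0.33619094]
```

The crop shows the top slab lying flat on the beam at (320,285), centred, with its back edge just past the beam's end and the pad at (395,205) still ahead of it. From here I'll creep forward.

```bash
python3 -m inch '[[0,0,0,0.06,0,0,0.3],[0,0,0,0.06,0,0,0.3],[0,0,0,0.06,0,0,0.3],[0,0,0,0.06,0,0,0.3]]'
python3 -m inch '[[0,0,0,0.05,0,0,0.3],[0,0,0,0.05,0,0,0.3],[0,0,0,0.05,0,0,0.3]]'
python3 -m inch '[[0,0,0,0.04,0,0,0.3],[0,0,0,0.04,0,0,0.3]]'
```

```text
clock: 10.02
eef_pos: [555.8, 6.5, 84.5]
tcp_rot: [-3.141, 0.0, 1.286]
contact_force: [-1.0, -2.6, 0.9]
opening: 0.703
grasp_force: 1.4
clock: 10.27
eef_pos: [556.8, 10.1, 84.5]
tcp_rot: [-3.142, 0.0, 1.286]
contact_force: [-1.7, -2.8, -0.2]
opening: 0.704
grasp_force: 1.4
clock: 10.43
eef_pos: [557.4, 12.1, 84.5]
tcp_rot: [-3.142, -0.0, 1.286]
contact_force: [-0.9, -2.4, -1.1]
opening: 0.702
grasp_force: 1.4
```

```bash
python3 -m inch '[[0,0,0,0.04,0,0,0.3],[0,0,0,0.04,0,0,0.3]]'
```

```text
clock: 10.6
eef_pos: [558.0, 14.0, 84.5]
tcp_rot: [-3.142, -0.0, 1.286]
contact_force: [-1.3, -4.1, 0.2]
opening: 0.701
grasp_force: 1.4
```

```bash
python3 -m inch '[[0,0,0,0.04,0,0,0.3],[0,0,0,0.04,0,0,0.3]]'
```

```text
clock: 10.77
eef_pos: [558.5, 15.9, 84.5]
tcp_rot: [-3.142, 0.0, 1.286]
contact_force: [-1.0, -2.2, -0.3]
opening: 0.699
grasp_force: 1.4
```

```bash
python3 -m inch '[[0,0,0,0.03,0,0,0.3],[0,0,0,0.03,0,0,0.3]]'
```

```text
clock: 10.93
eef_pos: [559.0, 17.3, 84.5]
tcp_rot: [-3.142, 0.0, 1.286]
contact_force: [-1.4, -2.6, -0.1]
opening: 0.7
grasp_force: 1.4
```

```bash
python3 -m inch '[[0,0,0,0.03,0,0,0.3],[0,0,0,0.03,0,0,0.3]]'
```

```text
clock: 11.1
eef_pos: [559.4, 18.8, 84.5]
tcp_rot: [-3.142, -0.0, 1.286]
contact_force: [-0.6, -2.7, -0.2]
opening: 0.7
grasp_force: 1.3
```

```bash
python3 -m inch '[[0,0,0,0.03,0,0,0.3],[0,0,0,0.03,0,0,0.3]]'
```

```text
clock: 11.27
eef_pos: [559.8, 20.2, 84.5]
tcp_rot: [-3.142, -0.0, 1.286]
contact_force: [-0.8, -2.1, -0.6]
opening: 0.699
grasp_force: 1.3
```

```bash
python3 -m inch '[[0,0,0,0.03,0,0,0.3],[0,0,0,0.03,0,0,0.3]]'
```

```text
clock: 11.43
eef_pos: [560.2, 21.6, 84.5]
tcp_rot: [-3.142, -0.0, 1.286]
contact_force: [-0.4, -2.1, -1.3]
opening: 0.699
grasp_force: 1.3
```

```bash
python3 -m inch '[[0,0,0,0.03,0,0,0.3],[0,0,0,0.03,0,0,0.3]]'
```

```text
clock: 11.6
eef_pos: [560.6, 22.7, 84.5]
tcp_rot: [-3.142, 0.001, 1.287]
contact_force: [-0.9, -6.9, 0.2]
opening: 0.701
grasp_force: 3.2
```

The rubber has been met. Now I'll lean on it in small steps.

```bash
python3 -m inch '[[0,0,0,0.02,0,0,0.3],[0,0,0,0,0,0,0.3]]'
```

```text
clock: 11.77
eef_pos: [560.7, 23.0, 84.5]
tcp_rot: [3.142, 0.001, 1.287]
contact_force: [-0.6, -6.3, -0.1]
opening: 0.7
grasp_force: 3.0
```

```bash
python3 -m inch '[[0,0,0,0.02,0,0,0.3],[0,0,0,0,0,0,0.3]]'
```

```text
clock: 11.93
eef_pos: [560.8, 23.3, 84.5]
tcp_rot: [3.142, 0.001, 1.287]
contact_force: [-0.9, -6.5, -0.3]
opening: 0.701
grasp_force: 3.7
```

```bash
python3 -m inch '[[0,0,0,0.03,0,0,0.3],[0,0,0,0.02,0,0,0.3]]'
```

```text
clock: 12.1
eef_pos: [561.0, 24.1, 84.5]
tcp_rot: [-3.142, 0.002, 1.287]
contact_force: [-2.2, -11.3, 0.9]
opening: 0.699
grasp_force: 5.9
```

```bash
python3 -m inch '[[0,0,0,0.02,0,0,0.3],[0,0,0,0.01,0,0,0.3]]'
```

```text
clock: 12.27
eef_pos: [561.2, 24.5, 84.5]
tcp_rot: [-3.141, 0.002, 1.287]
contact_force: [-2.5, -13.2, 2.6]
opening: 0.697
grasp_force: 6.7
```

```bash
python3 -m inch '[[0,0,0,0,0,0,0.3],[0,0,0,0,0,0,0.3],[0,0,0,0,0,0,0.3],[0,0,0,0,0,0,0.3],[0,0,0,0,0,0,0.3],[0,0,0,0,0,0,0.3]]'
```

```text
clock: 12.77
eef_pos: [561.1, 24.5, 84.5]
tcp_rot: [-3.141, 0.002, 1.287]
contact_force: [-1.9, -12.9, 1.2]
opening: 0.698
grasp_force: 6.1
```

About 13 N at the tool less 3 N of friction leaves about 10 N on the rubber, and I held it for 0.5 s. Now I'll back away gently and rise.

```bash
python3 -m inch '[[0,0,0,-0.03,0,0,0.3],[0,0,0,-0.03,0,0,0.3],[0,0,0,-0.04,0,0,0.3],[0,0,0,-0.06,0,0,0.3],[0,0,0,-0.1,0,0,0.3],[0,0,0,-0.3,0,0,0.3],[0,0,0,-0.5,0,0,0.3],[0,0,0,-0.5,0,0,0.3]]'
python3 -m inch '[[0,0,0,-0.3,0,-1,0.3],[0,0,0,0,0,-1,0.3],[0,0,0,0,0,-1,0.3],[0,0,0,0,0,-1,0.3],[0,0,0,-1,0,-1,0.3],[0,0,0,-1,0,-1,0.3],[0,0,0,-1,0,-1,0.3],[0,0,0,-1,0,0,0.3]]'
python3 -m inch '[[0,0,0,-1,-0.7,0,0.3],[0,0,0,-1,-0.7,0,0.3],[0,0,0,-1,-0.7,0,0.3],[0,0,0,-1,-0.7,0,0.3],[0,0,0,-1,-0.7,0,0.3],[0,0,0,-1,-0.7,0,0.3],[0,0,0,0,0,0,0.3],[0,0,0,0,0,0,0.3]]'
python3 - <<'E'
from h import *
f=grab_frame("top"); save(f,"top4"); P=cloud(f); Z=P[...,2]; im=f["pixels"]; hsv=cv2.cvtColor(im,cv2.COLOR_RGB2HSV)
L=np.array([549.8,-22]);xh=np.array([.960,-.280]);yh=np.array([.280,.960])
d=P[...,:2]-L; X=d@xh;Y=d@yh
for n,a,b in(("top",10,175),("mid",-160,-15)):
    m=(Z>40)&(Z<84)&(hsv[...,1]<50)&(hsv[...,2]>110)&(abs(X)<72)&(Y>a)&(Y<b)
    k,l,s,c=cv2.connectedComponentsWithStats(m.astype(np.uint8)); i=1+np.argmax(s[1:,4]); q=l==i
    rc=cv2.minAreaRect(np.stack([X[q],Y[q]],-1).astype(np.float32)); print(n,s[i],rc,"z",np.median(Z[q]))
cv2.imwrite("pics/top4c.png",cv2.cvtColor(cv2.resize(im[90:230,110:340],None,fx=3.4,fy=3.4,interpolation=cv2.INTER_CUBIC),cv2.COLOR_RGB2BGR))
E
```

```text
clock: 13.43
eef_pos: [550.2, -12.4, 84.5]
tcp_rot: [3.142, -0.0, 1.287]
contact_force: [-0.6, 0.1, -0.6]
opening: 0.699
grasp_force: 0.0
clock: 14.1
eef_pos: [521.7, -117.1, 264.5]
tcp_rot: [3.134, -0.0, 1.286]
contact_force: [2.2, -0.6, 0.5]
opening: 0.701
grasp_force: 0.0
clock: 14.77
eef_pos: [375.9, -230.5, 259.6]
tcp_rot: [3.141, 0.0, 1.283]
contact_force: [0.1, 0.9, 0.5]
opening: 0.7
grasp_force: 0.0
top [ 176  136   60   59 2372] ((-1.0675926208496094, 113.3634033203125), (115.3366470336914, 116.4516830444336), 89.57233428955078) z 74.61895933760292
mid [ 259  159   56   56 2170] ((0.050048828125, -81.26568603515625), (111.2357406616211, 109.60327911376953), 0.5210115909576416) z 60.744049944640665
```

View pics/top4c.png

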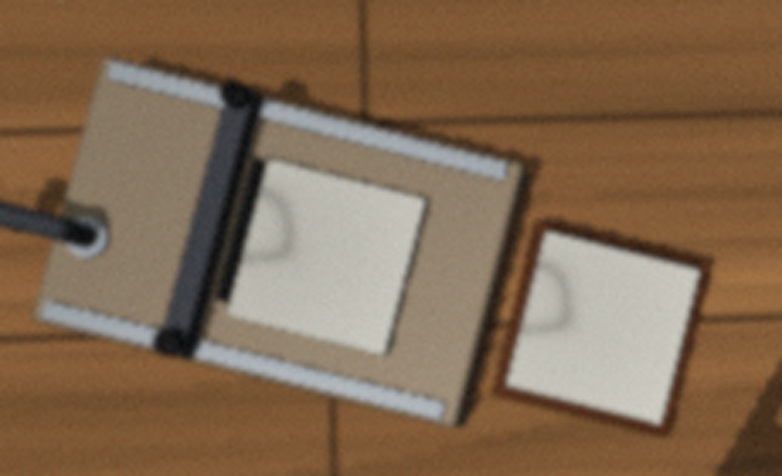

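The crop shows the slab flat and square against the pad at (245,230), centred within about 1 mm, with the lower blanks in place on the plinth. The arm is clear, so I'm handing in.

```bash
python3 -c "
from rig import r; print(r.sign_off())"
```

```text
the job is handed in; nothing more can be done
None
```

I slid the top blank onto the beam, leaned it on the rubber stop with about 10 N for half a second, and left it flat, square and about 1 mm off the midline. The lower blanks looked undisturbed and the arm was clear when I handed in, but the hand-in returned no verdict.

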